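# Rock a jammed sweet out of the upturned sweet bottle

## Robot

A 6-joint arm with a two-finger parallel gripper is mounted at the origin on the work surface. World frame = base frame: x ahead of the robot, y to its left, z up, the work surface at z = 0. Lengths are in m, angles in rad, forces in N, time in s.
With the tool pointing down it reaches from about 0.25 to 0.8 m from the base axis. Payload 3.9 kg.
Tool frame: the origin (TCP) lies at the very end of the fingers, on their centre line; the grasp point (between the pads) lies 19 mm behind it; x points along the fingers, y is the direction in which the jaws open and shut, and the axes are right-handed (so a half turn about x gives the same grasp; the last joint's range is limited). The gripper opens to 85 mm and grips with 20 to 120 N. Pads are 22 mm wide; open, the fingers measure 114 mm over their backs; the gripper's body (76 mm by 85 mm) begins 54 mm behind the grasp point. The pads swing forward as they close: fully open they stand 13 mm farther back than shut.
Start: joints at [-1.349, 0.26, -0.138, 1.173, 0, 1.571], TCP at [0.115, -0.512, 0.231] pointing down, gripper open.
Joint ranges: [-2.78, 2.78], [-0.83, 1.72], [-1.28, 1.37], [-1.9, 2.12], [-1.57, 1.48], [-3.14, 3.14]. Speed limits (rad/s): [2.57, 2.57, 3.14, 3.14, 3.14, 3.14].

## Interface

Orientations are given as a rotation vector (axis times angle).
In Python, from cell import arm, eyes, job_done gives the robot as it stands.
- The arm moves only by the shell command python3 -m inch 'ROWS' [OPENING] [FORCE]. ROWS is JSON, one flat list of numbers, 6 for each row, row after row: the shift along the tool's x, y, z in m, then the turn, a rotation vector about the tool's x, y, z in rad. In form: [dx, dy, dz, rx, ry, rz, dx, dy, dz, rx, ry, rz, ...]. A call has exactly 10 rows; each row is the pose to reach, as a shift and turn from the pose measured when the call began, along the tool's axes at that moment; what a row does not reach only later rows make up. A row lasts 1/8 s, in which the tool goes at most 62.5 mm and 10.7 degrees, less where a joint would pass 70% of its speed; a pose out of reach is approached as far as the arm can. A call with a gripper value outside its range is refused whole. OPENING is the opening in per cent of the stroke, from 0 (shut) to 100 (fully open), set as the call begins (- or left out, the last holds). The fingers move at their own pace and stop on an object; FORCE is the grip in N (left out, the last holds). Time passes only in rows, so rows that repeat a pose let the fingers close, or fill a call up. It gives the time, the measured TCP pose, the force and the opening at its end, in the units of the state.
- arm.read_state(): the state, without advancing time (a new reading comes with each control period).
- eyes.camera(name): name is "scene" or "top"; returns (picture, depth): 384x512x3 uint8, blue, green, red; 384x512 float32, m along the optical axis (not along the pixel's ray), 0 where there is no reading.
- eyes.camera_info(name): a dict with "intrinsics" (3x3 intrinsics, pixels), "R" (3x3) and "t" (3): a world point X has camera coordinates R X + t. Camera axes: x right, y down, z forward; pixel columns grow to the right and rows downward; lengths in m; the calibration is good to about 2 mm. A picture is of the moment at which its call begins. camera_info takes no time and is no camera call.
- job_done(): hands the job in, once; it reports no verdict.
The state is a dict: "clock": time; "joints": joint angles; "joint_velocities": joint speeds; "joint_torque": joint torques, N m; "tcp_pos": TCP position; "orientation": TCP orientation; "contact_force": force on the tool from outside, world axes, zero at the start; "wrist_torque": the same for the moment, N m; "grip_width": finger opening in m.
Only numpy, scipy, OpenCV 4.12 (cv2) and the standard library are available. Lean on these libraries where they do the work, as an engineer would, in place of code of your own. Each camera call takes 0.05 s, during which the arm holds its last target.

## Task

The last sweet has jammed across the neck of the upturned glass bottle in the wooden sweet stand. Put the small walnut tray under the bottle's neck, rock the bottle from side to side in its stand until the sweet drops into the tray, then draw the tray with the sweet in it out clear of the stand, leaving the bottle sitting straight in its hole. Do not touch the sweet, do not knock or lift the bottle out of the stand, and leave the mug, stapler and spectacle case where they are.

Things in the scene. Friction and masses are not known exactly. Their poses are not given: they have to be found in the camera images.
- stand_hole (a point): Centre of the round 58 mm hole in the fixed wooden stand, level with the top of its board, 112 mm above the desk. The hole is in the middle of a square board, 120 x 120 mm and 16 mm thick (underside 96 mm above the desk). x and y run along the board's edges, z is up. The stand's yaw varies up to 0.4 rad.
- stand: The same stand; origin on the desk below the hole, axes as stand_hole. A foot block, 120 mm wide and as high as the board, carries the board on its -x side (robot side), 60 to 115 mm from the hole's axis; on the +x, +y and -y sides the space below the board is open to the desk. A brass guard ring (90 mm inside, 100 mm outside, top 151 mm above the desk) on four thin posts surrounds the bottle.
- bottle_mouth (a point): Clear glass bottle, upside down in the hole. This point: centre of its open mouth, looking down, 51 mm above the desk. z runs from the mouth up the bottle's axis. From the mouth up: neck 35 mm wide outside (40 mm lip), 28 mm bore, to 38 mm; throat widening to 52 mm at 58 mm; flat shoulder; straight body 68 mm in diameter from 64 to 158 mm, its flat closed base on top. Wall 3.5 mm.
- bottle_seat (a point): Point on the bottle's axis 61 mm above its mouth, inside the shoulder that sits on the hole's edge: it coincides with stand_hole (within 3 mm of play) when the bottle is seated. Only the bottle's weight (about 300 g) holds it there.
- bottle_top (a point): Centre of the bottle's flat base, on top, 209 mm above the desk when seated. Pushed sideways near here (about 2 N) the bottle leans on the hole's edge until its body meets the guard ring, at 14 to 17 degrees, this point having moved about 25 mm; let go, it drops back straight into the hole within half a second.
- sweet_center (a point): Centre of the jammed sweet: a hard red and cream striped barrel with round ends, 16 mm thick, 32 mm long, 12 g, x axis along its length. It lies level across the inside of the bottle in its throat, about 45 mm above the mouth, and is too long to fall crosswise: it drops once it has swung end-on.
- sweet: The same sweet, same origin and axes. Small taps (the bottle leaning under 10 degrees) do not free it; it works loose bit by bit as the bottle is rocked fully from one side of the guard ring to the other and drops back, usually within 2 to 10 leans, quickest along the sweet's own length.
- tray_in (a point): Centre of the inside floor (6 mm above the desk) of a loose walnut tray with a dark blue floor, 90 mm along x, 100 mm along y, 22 mm high outside, walls 6 mm, about 250 g, z up. From its +y end a flat tongue (30 mm wide, 8 mm high) with the grip tab runs out to 126 mm. It starts on the robot's left of the stand, the tab away from the stand.
- tray_tab (a point): Centre of the tray's upright grip tab, 109 mm from tray_in along the tray's +y axis and 32 mm above the desk: a flat wooden block 16 mm thick along the tray's x, 30 mm along its y, from 8 to 48 mm above the desk. The tray can be slid by it.
- mug: Blue mug, 80 mm across, 92 mm high, handle on its +y side; bystander. Origin at the centre of its underside.
- stapler: Grey and black stapler, 36 x 130 mm (long along its y), 41 mm high; bystander. Origin under its centre.
- spectacle_case: Brown spectacle case, 62 x 160 mm (long along its y), 36 mm high; bystander. Origin under its centre.
Things that resemble listed ones, but are neither listed nor needed, are in the scene too. Leave any orange or pink look-alike of the part that bears tray_in alone.

How it is judged:
On the way, in this order (a step that is already met when the one before it is completed fails the run):
1. the tray stands on the desk under the bottle's mouth (centres within 30 mm) (horizontal distance between tray_in and stand_hole below 0.03 m and height (world z) of tray_in below 0.012 m), for 0.2 s.
2. the sweet has dropped into the tray (x of sweet_center in the frame of tray_in between -0.04 and 0.04 m and y of sweet_center in the frame of tray_in between -0.045 and 0.045 m and z of sweet_center in the frame of tray_in below 0.018 m), for 0.2 s.
At the end, for the whole second after the job is handed in: The sweet lies in the tray; the tray stands flat and still on the desk, clear of the stand (its centre more than 104 mm from the hole's axis, seen from above); the bottle is seated in the hole (within 6 mm), straight (within 5 degrees) and still (all of step 2 and horizontal distance between tray_in and stand_hole above 0.104 m and height (world z) of tray_in below 0.012 m and angle between tray_in's own z axis and vertical below 0.06 rad and linear speed of tray below 0.02 m/s and distance between bottle_seat and stand_hole below 0.006 m and angle between bottle_mouth's own z axis and vertical below 0.09 rad and linear speed of bottle below 0.03 m/s); the robot touches nothing.
It fails at once if the bottle is knocked or lifted out of the stand (shifted over 30 mm at the hole, or leaning over 35 degrees) (distance between bottle_seat and stand_hole above 0.03 m or angle between bottle_mouth's own z axis and vertical above 0.61 rad).
It fails at once if the robot touches the sweet (contact force between any of the fingers, the arm and sweet above 0.05 N).
It fails at once if the mug, stapler or spectacle case is shifted by more than 25 mm (distance of any of mug, stapler, spectacle_case from where it was at the start of the episode above 0.025 m).
It also fails if it takes over 67 s, if anything falls off the work surface, if the arm or the gripper's body presses on something with over 40 N, if the wrist force passes 120 N, or if a joint passes its speed limit or range.

## Working session

There is one attempt and no reset: what is moved stays moved. The work goes in short steps, Python scripts to look and compute and a shell command to move; the robot and the scene stay as the last step left them, time stands still between calls to the robot, and variables do not carry over. Pictures are saved under pics/ and viewed, and the job is handed in when it is done.

```bash
ls; mkdir -p pics
python3 - <<'E'
from cell import arm,eyes
import cv2,numpy as np
for n in("scene","top"):
    p,d=eyes.camera(n); cv2.imwrite(f"pics/{n}0.png",p); np.save(f"pics/{n}0.npy",d)
    i=eyes.camera_info(n); print(n,i)
print(arm.read_state())
E
```

```text
pics
scene {'intrinsics': array([[488.04906487,   0.        , 248.61944081],
       [  0.        , 488.04906487, 198.07147133],
       [  0.        ,   0.        ,   1.        ]]), 'R': array([[ 2.23994037e-02,  9.99589067e-01,  1.78875102e-02],
       [ 6.45866030e-01, -8.11121599e-04, -7.63450335e-01],
       [-7.63122099e-01,  2.86537675e-02, -6.45618791e-01]]), 't': array([-0.02010213, -0.24673853,  1.82367201])}
top {'intrinsics': array([[495.51665598,   0.        , 257.87695536],
       [  0.        , 495.51665598, 200.35483035],
       [  0.        ,   0.        ,   1.        ]]), 'R': array([[ 0.0117896 , -0.99992427, -0.00353092],
       [-0.99250801, -0.01127256, -0.12165847],
       [ 0.12160945,  0.00493878, -0.99256574]]), 't': array([4.36844320e-04, 5.68753695e-01, 1.41275951e+00])}
{'clock': 0.1, 'joints': array([-1.34902250e+00,  2.60610118e-01, -1.39226767e-01,  1.17269142e+00,
        6.80029103e-06,  1.57079454e+00]), 'joint_velocities': array([-0.00030643, -0.0023417 ,  0.00276483,  0.0024112 ,  0.00058346,
       -0.0024963 ]), 'joint_torque': array([-1.49953197e-03, -4.06509769e+01,  2.54527742e+01,  1.01140985e-02,
       -1.00047632e-04,  1.40489087e-08]), 'tcp_pos': array([ 0.11534908, -0.51155521,  0.23055746]), 'orientation': array([ 2.10471994,  0.23619451, -2.10511154]), 'contact_force': array([-0.09840703,  0.23492967, -0.47577205]), 'wrist_torque': array([-0.04888818,  0.01149478, -0.01840623]), 'grip_width': 0.08569791384232016}
```

View pics/scene0.png

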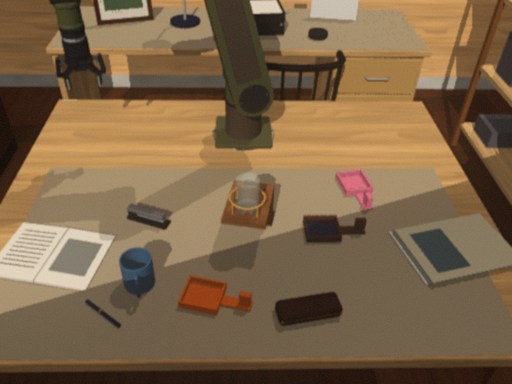

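View pics/top0.png

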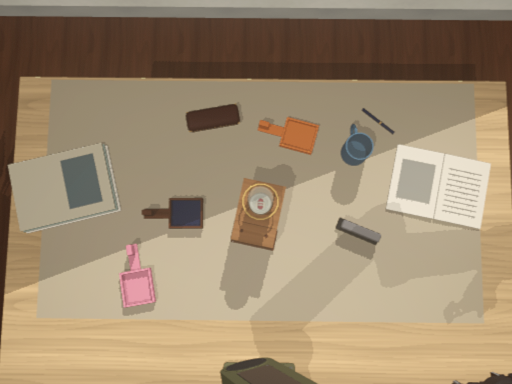

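Three trays are visible in the top picture: walnut with a dark floor at (186,213), orange at (300,135) and pink at (138,288). The walnut one fits the description. Next I enlarge it and the stand.

Run:
```python
import cv2
p=cv2.imread("pics/top0.png")
a=cv2.resize(p[185:240,135:215],None,fx=9,fy=9,interpolation=cv2.INTER_CUBIC); cv2.imwrite("pics/traycrop.png",a)
a=cv2.resize(p[175:255,220:300],None,fx=7,fy=7,interpolation=cv2.INTER_CUBIC); cv2.imwrite("pics/standcrop.png",a)
```

```text
(no output)
```

View pics/traycrop.png

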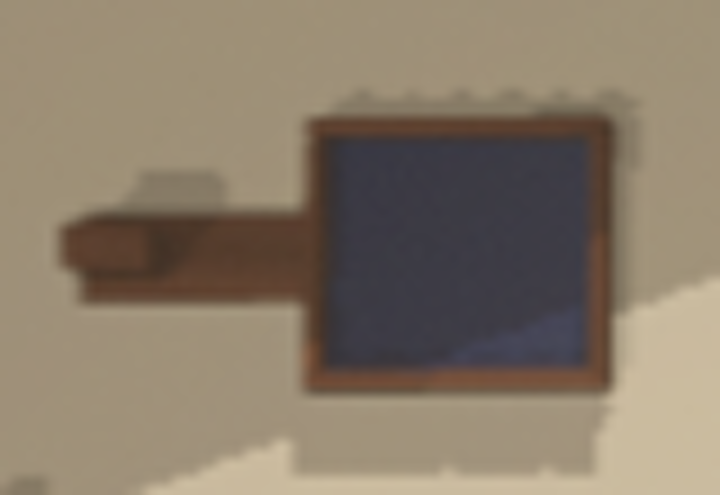

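View pics/standcrop.png

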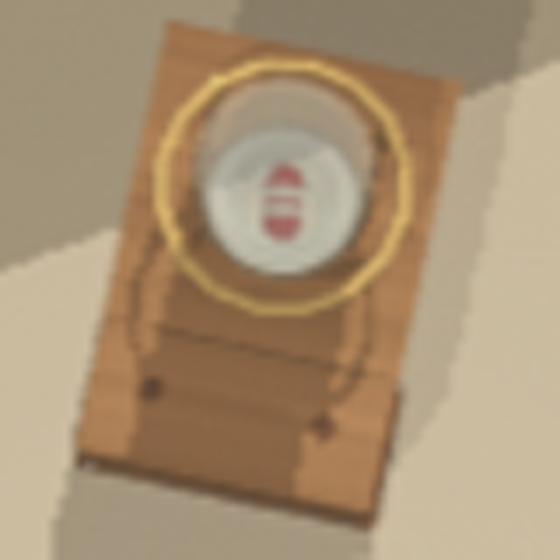

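```bash
cat > h.py <<'E'
import numpy as np,cv2
from cell import arm,eyes
from scipy.spatial.transform import Rotation as Ro
def px(n,u,v,z):
    i=eyes.camera_info(n);R,t,K=i["R"],i["t"],i["intrinsics"]
    d=R.T@np.linalg.inv(K)@np.array([u,v,1.]);c=-R.T@t
    return c+d*(z-c[2])/d[2]
def proj(n,X):
    i=eyes.camera_info(n);q=i["intrinsics"]@(i["R"]@np.asarray(X,float)+i["t"]);return q[:2]/q[2]
def rel(pos,Rt):
    s=arm.read_state();R0=Ro.from_rotvec(s["orientation"])
    return R0.inv().apply(np.array(pos)-s["tcp_pos"]), (R0.inv()*Rt).as_rotvec()
def snap(name,n="top",box=None,f=1):
    p,d=eyes.camera(n)
    if box: p=p[box[1]:box[3],box[0]:box[2]]
    cv2.imwrite(f"pics/{name}.png",cv2.resize(p,None,fx=f,fy=f,interpolation=cv2.INTER_CUBIC))
E
python3 - <<'E'
from h import *
T=[px("top",135+u/9,185+v/9,.022) for u,v in((307,117),(612,118),(612,390),(305,390))]
print("tray",np.round(T,4).tolist(),np.mean(T,0))
for a,b in((0,1),(3,2),(0,3),(1,2)): print(np.linalg.norm(T[a]-T[b]),np.arctan2(*(T[a]-T[b])[1::-1]))
t=[px("top",135+u/9,185+v/9,.048) for u,v in((60,222),(155,222),(155,275),(60,270))];print("tab",np.mean(t,0))
S=[px("top",220+u/7,175+v/7,.112) for u,v in((168,22),(462,85),(375,518),(78,458))]
print("stand",np.round(S,4).tolist())
for a,b in((0,1),(3,2),(0,3),(1,2)): print(np.linalg.norm(S[a]-S[b]),np.arctan2(*(S[a]-S[b])[1::-1]))
print("ring",px("top",220+284/7,175+186/7,.149))
print("btop",px("top",220+283/7,175+200/7,.209))
for v in(163,241):print("sweet",px("top",220+284/7,175+v/7,.096))
for n,(u,v) in {"mug":(357,148),"stap":(358,231),"case":(213,117)}.items():print(n,px("top",u,v,.04))
E
```

```text
tray [[0.5743, 0.2691, 0.022], [0.5751, 0.169, 0.022], [0.4859, 0.1668, 0.022], [0.4848, 0.2667, 0.022]] [0.53001903 0.21789558 0.022     ]
0.10003915001620615 1.5788336776497802
0.09993904357401094 1.5823544582831721
0.08956257190926882 0.026324616848279747
0.08920897593734868 0.025267830975991137
tab [0.52819941 0.32687401 0.048     ]
stand [[0.621, 0.0459, 0.112], [0.597, -0.0709, 0.112], [0.4259, -0.0378, 0.112], [0.4479, 0.0785, 0.112]]
0.11927043184590361 1.3684286019570298
0.11837309448164106 1.3838695464919948
0.1761419331734377 -0.18599125901671598
0.1743017613635405 -0.1910480053408701
ring [ 0.55149758 -0.00083004  0.149     ]
btop [ 5.39121939e-01 -4.89366530e-04  2.09000000e-01]
sweet [ 0.56712117 -0.00075509  0.096     ]
sweet [ 0.53578284 -0.00110385  0.096     ]
mug [ 0.7267889  -0.28322388  0.04      ]
stap [ 0.48223395 -0.28304451  0.04      ]
case [0.81617478 0.14333429 0.04      ]
```

Crop confirms the walnut tray: dark blue floor, tab at the left end (around 150,213 in full picture, i.e. robot's left, away from the stand). The stand's hole is at about (0.551,-0.001) with yaw -0.19. The sweet lies along world x.

Run:
```python
from h import *
s=arm.read_state();R=Ro.from_rotvec(s["orientation"]).as_matrix();print(R.round(3))
print("btop proj",proj("top",[.551,-.001,.209]),"ring",proj("top",[.551,-.001,.151]))
def down(yaw): # tool y at world angle yaw
    x=np.array([0,0,-1.]);y=np.array([np.cos(yaw),np.sin(yaw),0]);return Ro.from_matrix(np.stack([x,y,np.cross(x,y)],1))
for yaw in(.02,.02+np.pi): print(yaw,[a.round(4) for a in rel([.528,.327,.16],down(yaw))])
```

```text
[[-0.     0.22  -0.976]
 [ 0.002 -0.976 -0.22 ]
 [-1.    -0.002 -0.   ]]
btop proj [260.67907527 198.97864594] ring [260.63408183 201.66736594]
0.02 [array([ 0.0718, -0.7271, -0.587 ]), array([-1.369e+00, -1.200e-03,  1.400e-03])]
3.161592653589793 [array([ 0.0718, -0.7271, -0.587 ]), array([1.7726e+00, 1.5000e-03, 1.3000e-03])]
```

```bash
python3 -m inch '[0,-0.045,-0.0365,-0.137,0,0, 0,-0.09,-0.073,-0.274,0,0, 0,-0.135,-0.1095,-0.411,0,0, 0,-0.18,-0.146,-0.548,0,0, 0,-0.225,-0.1825,-0.685,0,0, 0,-0.27,-0.219,-0.822,0,0, 0,-0.315,-0.2555,-0.959,0,0, 0,-0.36,-0.292,-1.096,0,0, 0,-0.405,-0.3285,-1.233,0,0, 0,-0.45,-0.365,-1.369,0,0]' 45
python3 - <<'E'
from h import *
x=np.array([0,0,-1.])
def down(yaw):
    y=np.array([np.cos(yaw),np.sin(yaw),0]);return Ro.from_matrix(np.stack([x,y,np.cross(x,y)],1))
s=arm.read_state();print(s["tcp_pos"],s["joints"],s["contact_force"])
print([a.round(4) for a in rel([.528,.327,.1],down(.02))])
E
```

```text
clock: 1.35
tcp_pos: [0.3728, 0.0096, 0.2313]
orientation: [1.192, 1.222, -1.19]
contact_force: [0.7, -0.7, 0.6]
grip_width: 0.0382
[0.37275845 0.00961731 0.23128562] [ 2.46469180e-02 -1.84658161e-03 -4.50609637e-01  1.12205203e+00
  1.33573669e-03  1.57055547e+00] [ 0.68857832 -0.70612962  0.63319998]
[array([ 0.1317,  0.1631, -0.3132]), array([ 0.0049, -0.0013,  0.    ])]
```

```bash
python3 -m inch '[0,0.027,-0.052,0,0,0, 0,0.054,-0.104,0,0,0, 0,0.081,-0.156,0,0,0, 0,0.109,-0.209,0,0,0, 0.03,0.136,-0.261,0.002,0,0, 0.06,0.163,-0.313,0.005,0,0, 0.1,0.163,-0.313,0.005,0,0, 0.132,0.163,-0.313,0.005,0,0, 0.132,0.163,-0.313,0.005,0,0, 0.132,0.163,-0.313,0.005,0,0]' 45
python3 - <<'E'
from h import *
snap("t1",box=(125,165,225,250),f=7)
snap("s1","scene",box=(280,170,400,270),f=6)
print(arm.read_state()["tcp_pos"])
E
```

```text
clock: 2.6
tcp_pos: [0.5284, 0.3269, 0.1007]
orientation: [1.196, 1.219, -1.193]
contact_force: [-0.4, -0.1, 0.1]
grip_width: 0.0383
[0.52916799 0.32729521 0.10177421]
```

View pics/t1.png

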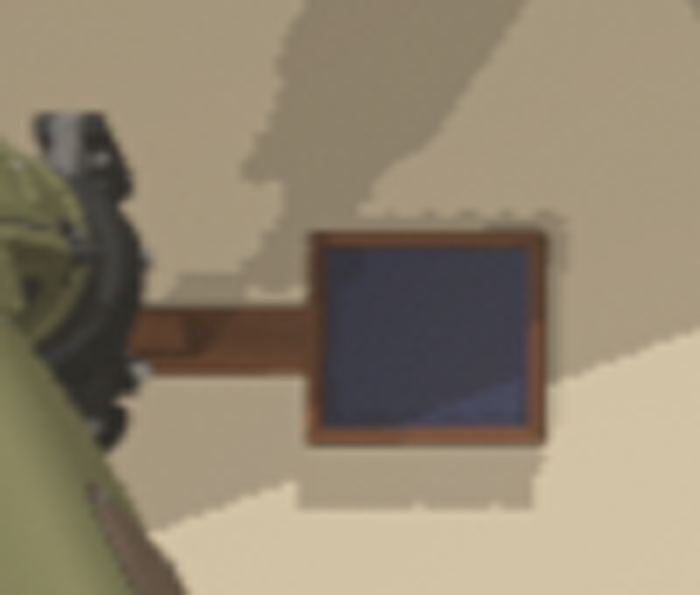

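View pics/s1.png

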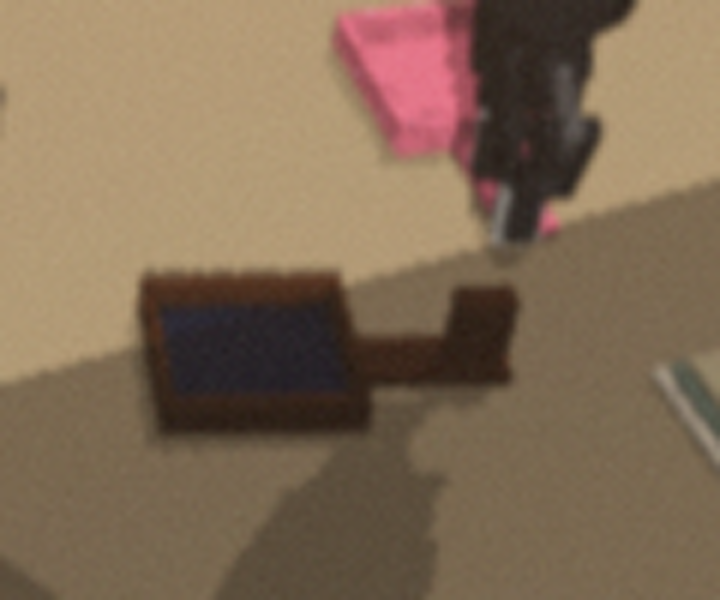

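The top crop shows the gripper in line with the tray's tongue and tab (crop 160,335). The scene crop shows the fingertips (515,230) above the tab (485,330). Next I go down and grip.

```bash
python3 -m inch '[0.03,0,0,0,0,0, 0.06,0,0,0,0,0, 0.082,0,0,0,0,0, 0.082,0,0,0,0,0, 0.082,0,0,0,0,0, 0.082,0,0,0,0,0, 0.082,0,0,0,0,0, 0.082,0,0,0,0,0, 0.082,0,0,0,0,0, 0.082,0,0,0,0,0]' 45;  python3 -m inch '[0,0,0,0,0,0, 0,0,0,0,0,0, 0,0,0,0,0,0, 0,0,0,0,0,0, 0,0,0,0,0,0, 0,0,0,0,0,0, 0,0,0,0,0,0, 0,0,0,0,0,0, 0,0,0,0,0,0, 0,0,0,0,0,0]' 0 30
python3 - <<'E'
from h import *
x=np.array([0,0,-1.])
def down(yaw):
    y=np.array([np.cos(yaw),np.sin(yaw),0]);return Ro.from_matrix(np.stack([x,y,np.cross(x,y)],1))
s=arm.read_state();print(s["tcp_pos"],s["joints"],s["contact_force"],s["grip_width"])
z=s["tcp_pos"][2]
for p in ([.6056,.283,z],[.5727,.112,z]): print([a.round(4) for a in rel(p,down(-.19))])
E
```

```text
clock: 3.95
tcp_pos: [0.5293, 0.3275, 0.0197]
orientation: [1.198, 1.219, -1.191]
contact_force: [-0.1, 0.3, 1.4]
grip_width: 0.0386
clock: 5.2
tcp_pos: [0.5293, 0.3276, 0.0197]
orientation: [1.198, 1.219, -1.191]
contact_force: [-0.3, 0.2, 1.3]
grip_width: 0.0155
[0.52933397 0.32755278 0.01974718] [ 5.53511508e-01  5.73447863e-01 -2.23506176e-01  7.69793821e-01
  1.20107219e-03  2.10473794e+00] [-0.29067863  0.20766563  1.26719669] 0.01550757596320315
[array([0.0001, 0.0754, 0.046 ]), array([ 0.2096, -0.0034, -0.0025])]
[array([-0.0006,  0.0391,  0.2164]), array([ 0.2096, -0.0034, -0.0025])]
```

```bash
python3 -m inch '[0,0.025,0.015,0.07,0,0, 0,0.05,0.03,0.14,0,0, 0,0.0754,0.046,0.21,0,0, 0,0.0754,0.046,0.21,0,0, 0,0.068,0.08,0.21,0,0, 0,0.061,0.114,0.21,0,0, 0,0.054,0.148,0.21,0,0, 0,0.046,0.182,0.21,0,0, 0,0.039,0.216,0.21,0,0, 0,0.039,0.216,0.21,0,0]' 0
python3 - <<'E'
from h import *
snap("t2",box=(200,165,300,250),f=7)
snap("s2","scene",box=(200,150,300,250),f=6)
E
```

```text
clock: 6.45
tcp_pos: [0.5712, 0.1104, 0.0197]
orientation: [1.351, 1.111, -1.347]
contact_force: [-1.7, -4.1, 4.1]
grip_width: 0.0155
```

View pics/t2.png

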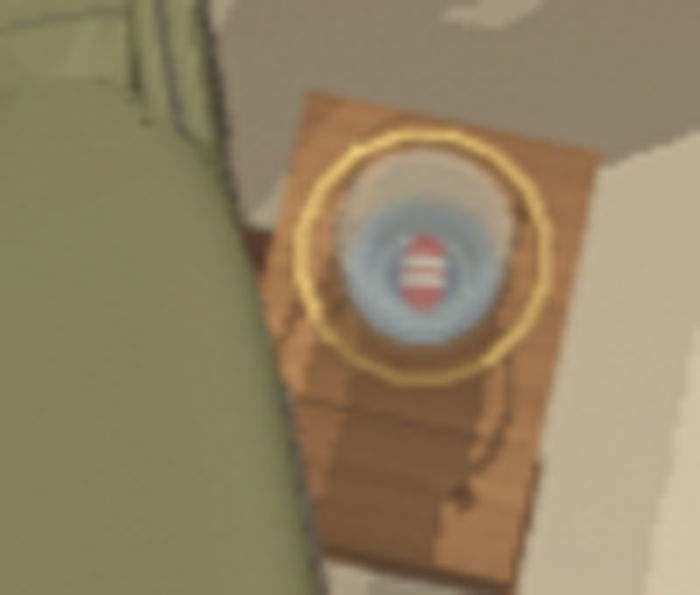

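View pics/s2.png

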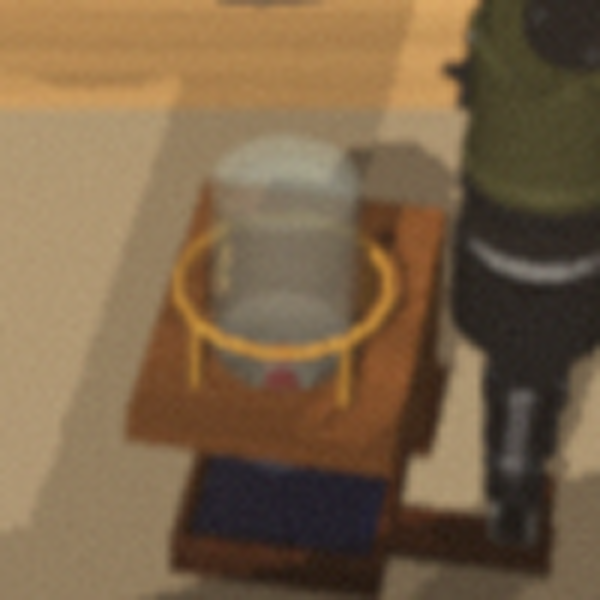

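Tray's dark floor is under the bottle's neck (scene crop 290,500) and the sweet (top crop 425,272) is still jammed, along world x. Next I release and rise.

```bash
python3 -m inch '[0,0,0,0,0,0, 0,0,0,0,0,0, 0,0,0,0,0,0, 0,0,0,0,0,0, 0,0,0,0,0,0, -0.05,0,0,0,0,0, -0.1,0,0,0,0,0, -0.15,0,0,0,0,0, -0.2,0,0,0,0,0, -0.25,0,0,0,0,0]' 45
python3 - <<'E'
from h import *
x=np.array([0,0,-1.])
def down(yaw):
    y=np.array([np.cos(yaw),np.sin(yaw),0]);return Ro.from_matrix(np.stack([x,y,np.cross(x,y)],1))
s=arm.read_state();print(s["tcp_pos"],s["joints"],s["contact_force"],s["grip_width"])
print([a.round(4) for a in rel([.551,-.001,.26],down(0))])
snap("s3","scene",box=(180,130,330,250),f=5)
E
```

```text
clock: 7.8
tcp_pos: [0.5709, 0.1113, 0.2715]
orientation: [1.35, 1.112, -1.346]
contact_force: [0.1, 0.4, -0.3]
grip_width: 0.0382
[0.57088026 0.1113215  0.27146255] [1.92478849e-01 3.44903674e-01 8.85199904e-02 1.31162308e+00
 1.89122196e-04 1.95371461e+00] [ 0.07117766  0.35876401 -0.27750071] 0.03824556635754657
[array([0.0113, 0.0017, 0.1141]), array([-0.1904, -0.001 , -0.0026])]
```

View pics/s3.png

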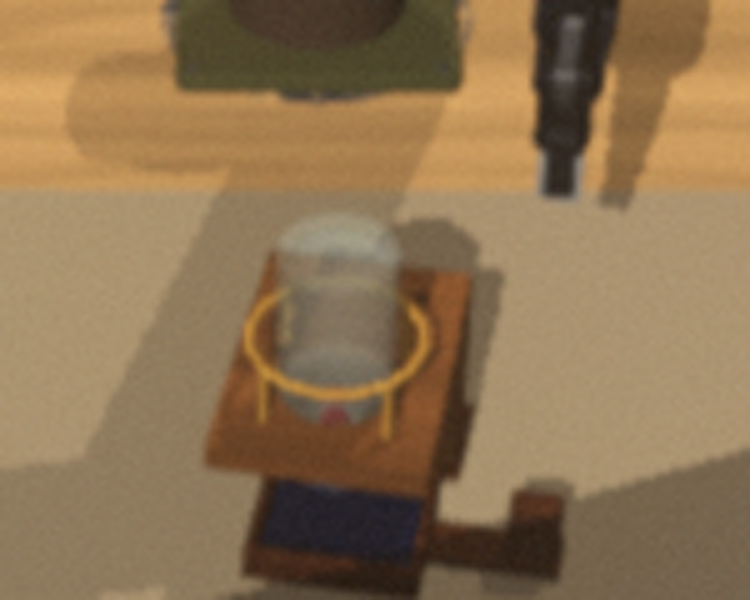

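Tray left standing under the board (crop 340,520), tab free at (540,530). Next the gripper moves over the bottle, fully open.

```bash
python3 -c "
from h import *
print(px('scene',247.6,178,.209), proj('scene',[.551,-.001,.209]))"
python3 -m inch '[0,0,0.025,-0.05,0,0, 0,0.001,0.055,-0.1,0,0, 0,0.0017,0.085,-0.15,0,0, 0,0.0017,0.114,-0.19,0,0, 0.01,0.0017,0.114,-0.19,0,0, 0.01,0.0017,0.114,-0.19,0,0, 0.01,0.0017,0.114,-0.19,0,0, 0.01,0.0017,0.114,-0.19,0,0, 0.01,0.0017,0.114,-0.19,0,0, 0.01,0.0017,0.114,-0.19,0,0]' 100
python3 - <<'E'
from h import *
print(arm.read_state()["tcp_pos"])
snap("t4",box=(210,155,310,255),f=6)
snap("s4","scene",box=(180,110,330,230),f=5)
E
```

```text
[0.54818247 0.00143155 0.209     ] [246.6871604  178.66591649]
clock: 9.1
tcp_pos: [0.5542, -0.0001, 0.2683]
orientation: [1.218, 1.201, -1.197]
contact_force: [-0.8, 0.3, 0.8]
grip_width: 0.0853
[ 5.54229977e-01 -6.79278686e-05  2.68279073e-01]
```

View pics/s4.png

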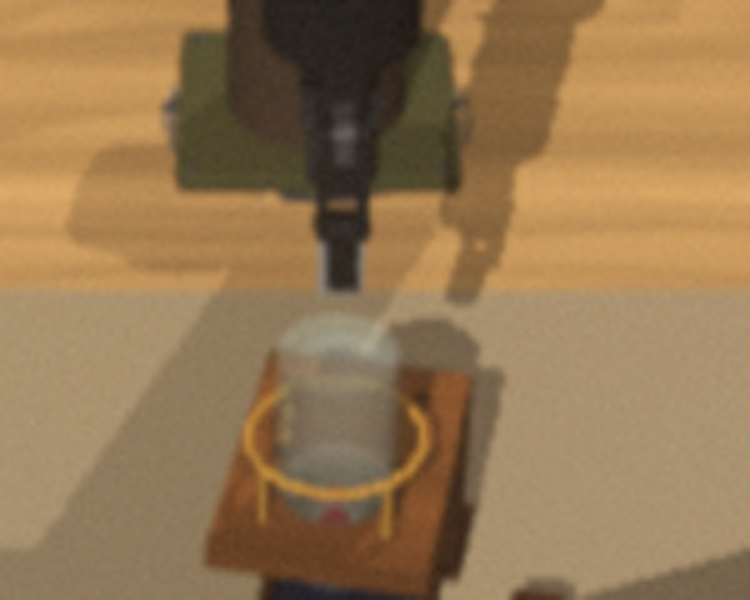

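View pics/t4.png

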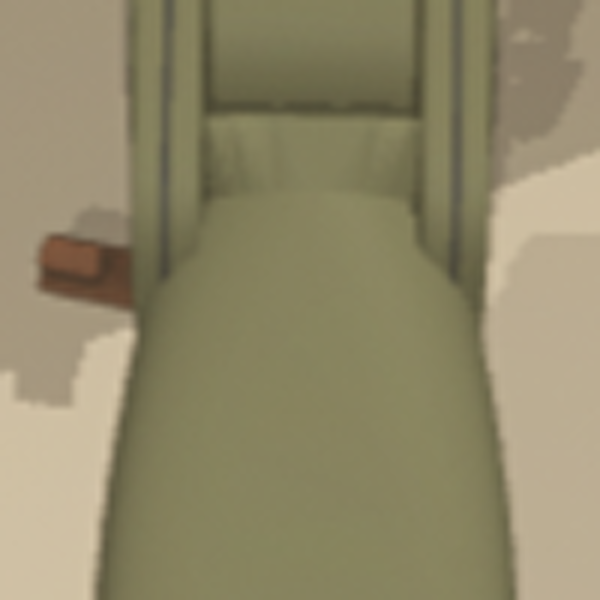

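```bash
python3 -m inch '[0,-0.004,-0.001,0.018,0,0, 0,-0.004,-0.001,0.018,0,0, 0.02,-0.004,-0.001,0.018,0,0, 0.04,-0.004,-0.001,0.018,0,0, 0.055,-0.004,-0.001,0.018,0,0, 0.065,-0.004,-0.001,0.018,0,0, 0.072,-0.004,-0.001,0.018,0,0, 0.078,-0.004,-0.001,0.018,0,0, 0.08,-0.004,-0.001,0.018,0,0, 0.08,-0.004,-0.001,0.018,0,0]' 100
python3 - <<'E'
from h import *
s=arm.read_state();print(s["tcp_pos"],Ro.from_rotvec(s["orientation"]).as_matrix().round(3))
snap("s5","scene",box=(180,110,330,230),f=5)
E
```

```text
clock: 10.45
tcp_pos: [0.5514, 0.001, 0.1883]
orientation: [1.232, 1.192, -1.211]
contact_force: [0.7, -0.3, 0.7]
grip_width: 0.0855
[0.5513902  0.00102431 0.18833284] [[ 0.014  1.    -0.018]
 [ 0.003 -0.018 -1.   ]
 [-1.     0.014 -0.003]]
```

View pics/s5.png

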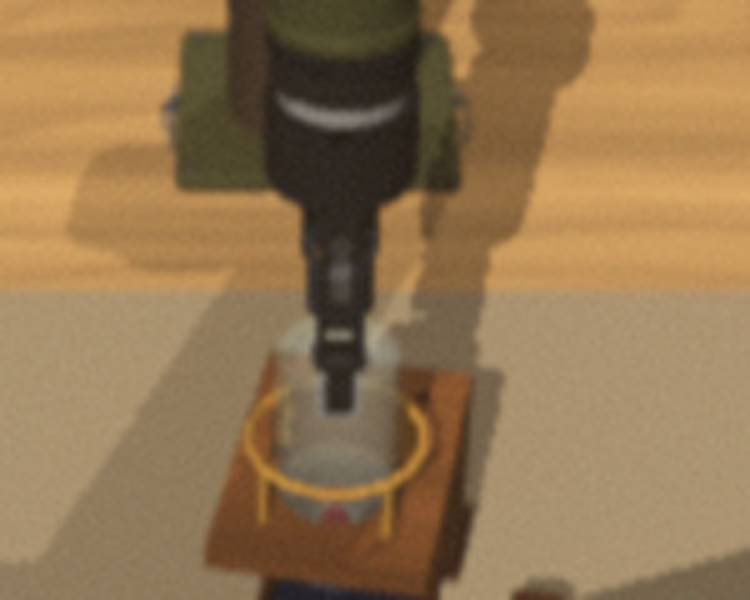

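```bash
python3 -m inch '[0.008,0,0,0,0,0, 0.008,0.01,0,0,0,0, 0.008,0.014,0,0,0,0, 0.008,0.018,0,0,0,0, 0.008,0.022,0,0,0,0, 0.008,0.024,0,0,0,0, 0.008,0.026,0,0,0,0, 0.008,0.026,0,0,0,0, 0.008,0.026,0,0,0,0, 0.008,0.026,0,0,0,0]' 100
python3 - <<'E'
from h import *
s=arm.read_state();print(s["tcp_pos"],s["contact_force"])
snap("s6","scene",box=(180,110,330,230),f=5)
E
```

```text
clock: 11.75
tcp_pos: [0.5774, 0.0005, 0.1809]
orientation: [1.232, 1.192, -1.211]
contact_force: [-2.0, -0.3, 2.0]
grip_width: 0.0854
[5.77415986e-01 5.33142664e-04 1.80879538e-01] [-2.04503915 -0.30317888  1.97279788]
```

View pics/s6.png

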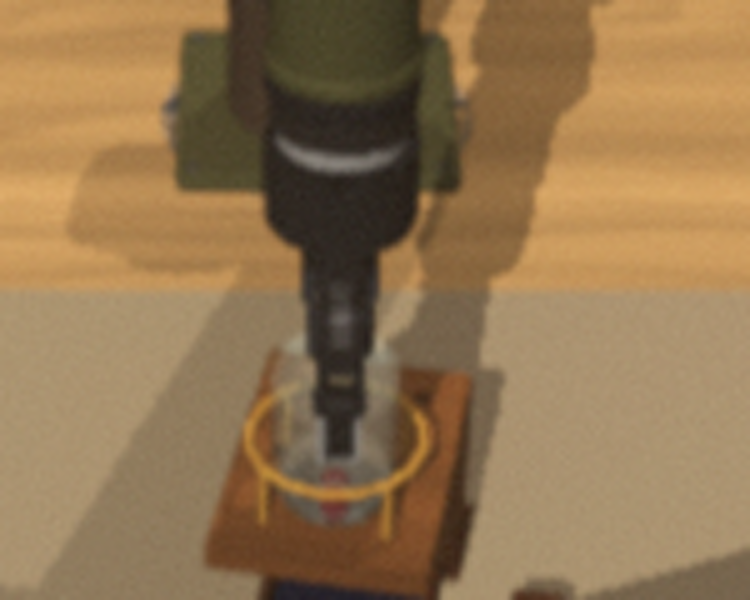

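```bash
python3 -m inch '[0,0.001,0,0,0,0, 0,0.002,0,0,0,0, 0,0.003,0,0,0,0, 0,0.003,0,0,0,0, 0,0.003,0,0,0,0, 0,0.003,0,0,0,0, 0,0.003,0,0,0,0, 0,0.003,0,0,0,0, 0,0.003,0,0,0,0, 0,0.003,0,0,0,0]' 100
python3 -m inch '[0,0.001,0,0,0,0, 0,0.002,0,0,0,0, 0,0.003,0,0,0,0, 0,0.003,0,0,0,0, 0,0.003,0,0,0,0, 0,0.003,0,0,0,0, 0,0.003,0,0,0,0, 0,0.003,0,0,0,0, 0,0.003,0,0,0,0, 0,0.003,0,0,0,0]' 100
```

```text
clock: 13.05
tcp_pos: [0.5784, 0.0005, 0.1809]
orientation: [1.23, 1.195, -1.213]
contact_force: [-7.6, 0.4, 5.0]
grip_width: 0.0852
clock: 14.3
tcp_pos: [0.5787, 0.0004, 0.1808]
orientation: [1.227, 1.198, -1.217]
contact_force: [-9.3, -0.5, 7.4]
grip_width: 0.0855
```

Stop against the ring is reached at TCP x≈0.578 (9 N). Next the other side.

```bash
python3 -m inch '[0,-0.028,0,0,0,0, 0,-0.028,0,0,0,0, 0,-0.028,0,0,0,0, 0,-0.028,0,0,0,0, 0,-0.04,0,0,0,0, 0,-0.048,0,0,0,0, 0,-0.056,0,0,0,0, 0,-0.058,0,0,0,0, 0,-0.058,0,0,0,0, 0,-0.058,0,0,0,0]' 100
python3 - <<'E'
from h import *
s=arm.read_state();print(s["tcp_pos"],s["contact_force"])
snap("s7","scene",box=(180,110,330,230),f=5)
E
```

```text
clock: 15.55
tcp_pos: [0.5211, 0.0014, 0.1807]
orientation: [1.228, 1.198, -1.217]
contact_force: [2.6, 0.8, 2.1]
grip_width: 0.0856
[0.52111099 0.00143664 0.18068068] [2.57843348 0.81862905 2.09262937]
```

View pics/s7.png

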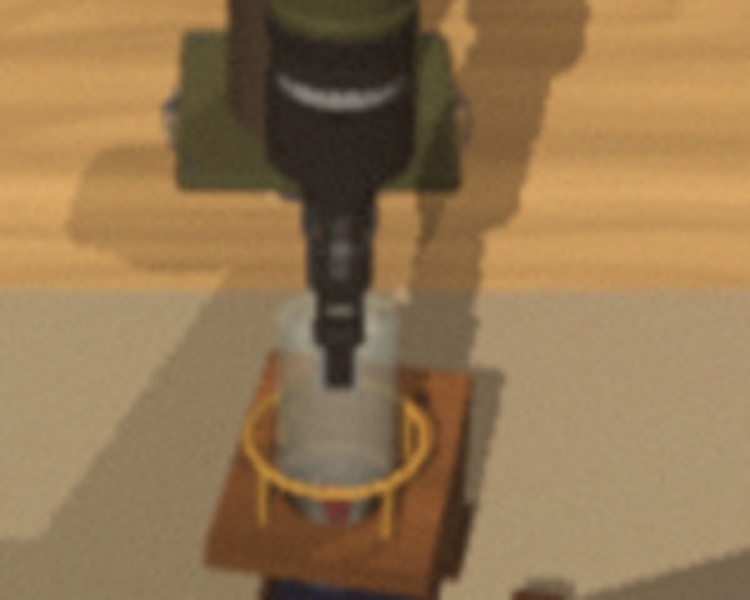

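```bash
python3 -m inch '[0,-0.003,0,0,0,0, 0,-0.005,0,0,0,0, 0,0.028,0,0,0,0, 0,0.029,0,0,0,0, 0,0.029,0,0,0,0, 0,0.045,0,0,0,0, 0,0.06,0,0,0,0, 0,0.061,0,0,0,0, 0,0.061,0,0,0,0, 0,0.061,0,0,0,0]' 100
python3 -m inch '[0,-0.029,0,0,0,0, 0,-0.029,0,0,0,0, 0,-0.029,0,0,0,0, 0,-0.029,0,0,0,0, 0,-0.045,0,0,0,0, 0,-0.055,0,0,0,0, 0,-0.06,0,0,0,0, 0,-0.062,0,0,0,0, 0,-0.062,0,0,0,0, 0,-0.062,0,0,0,0]' 100
python3 - <<'E'
from h import *
s=arm.read_state();print(s["tcp_pos"],s["contact_force"])
snap("s8","scene",box=(180,130,330,250),f=5)
E
```

```text
clock: 16.85
tcp_pos: [0.5804, 0.0003, 0.1808]
orientation: [1.227, 1.199, -1.218]
contact_force: [-2.8, -0.8, 3.0]
grip_width: 0.0854
clock: 18.1
tcp_pos: [0.5203, 0.0015, 0.1814]
orientation: [1.228, 1.197, -1.216]
contact_force: [4.8, -0.5, 4.7]
grip_width: 0.0854
[0.52034264 0.00147018 0.18143297] [ 4.81867749 -0.493034    4.72512135]
```

View pics/s8.png

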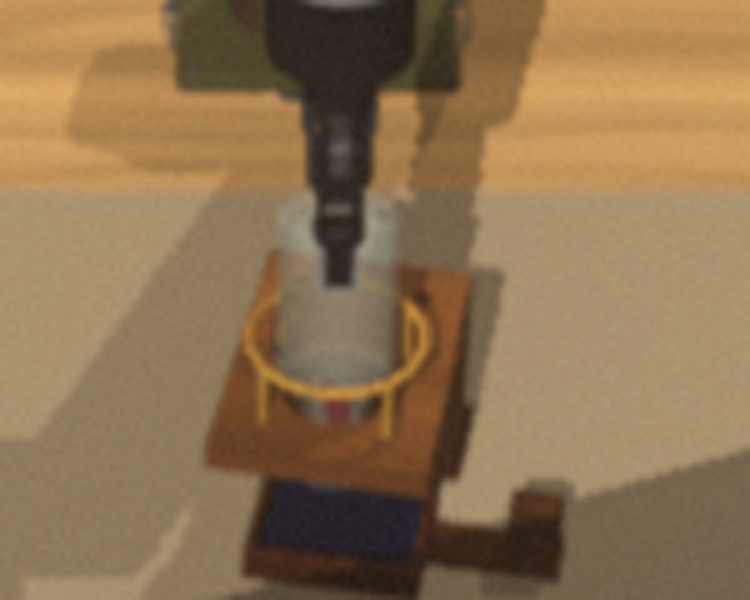

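```bash
python3 -m inch '[0,0.03,0,0,0,0, 0,0.03,0,0,0,0, 0,0.03,0,0,0,0, 0,0.03,0,0,0,0, 0,0.05,0,0,0,0, 0,0.06,0,0,0,0, 0,0.063,0,0,0,0, 0,0.063,0,0,0,0, 0,0.063,0,0,0,0, 0,0.063,0,0,0,0]' 100
python3 -m inch '[0,-0.03,0,0,0,0, 0,-0.03,0,0,0,0, 0,-0.03,0,0,0,0, 0,-0.03,0,0,0,0, 0,-0.05,0,0,0,0, 0,-0.061,0,0,0,0, 0,-0.065,0,0,0,0, 0,-0.065,0,0,0,0, 0,-0.065,0,0,0,0, 0,-0.065,0,0,0,0]' 100
python3 - <<'E'
from h import *
s=arm.read_state();print(s["tcp_pos"],s["contact_force"])
snap("s9","scene",box=(180,130,330,250),f=5)
E
```

```text
clock: 19.4
tcp_pos: [0.5803, 0.0003, 0.1817]
orientation: [1.226, 1.201, -1.219]
contact_force: [-5.0, 0.9, 3.5]
grip_width: 0.0855
clock: 20.65
tcp_pos: [0.5185, 0.0015, 0.1831]
orientation: [1.229, 1.196, -1.215]
contact_force: [6.1, -1.1, 4.5]
grip_width: 0.0854
[0.51852309 0.00148039 0.18305281] [ 6.05717239 -1.13275736  4.50031195]
```

View pics/s9.png

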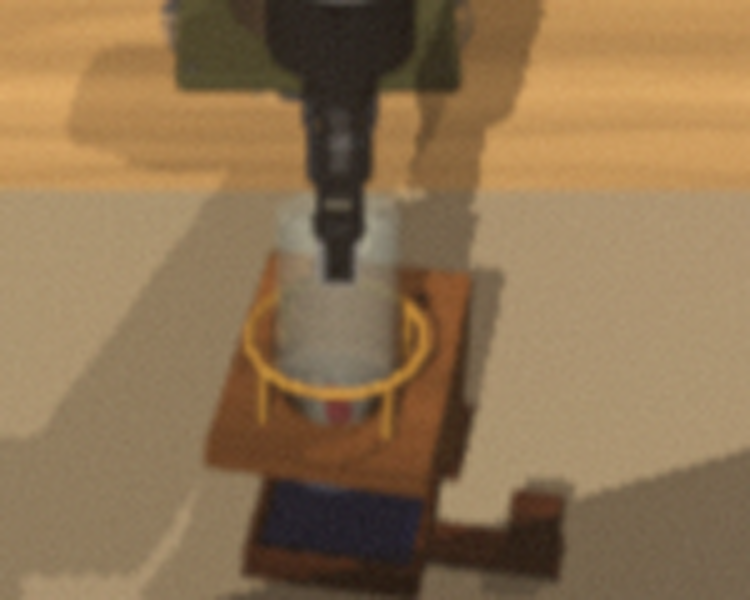

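```bash
python3 -m inch '[0.003,0.031,0,0,0,0, 0.003,0.031,0,0,0,0, 0.003,0.031,0,0,0,0, 0.003,0.055,0,0,0,0, 0.003,0.065,0,0,0,0, 0.003,0.065,0,0,0,0, 0.003,0.065,0,0,0,0, 0.003,0.031,0,0,0,0, 0.003,0.031,0,0,0,0, 0.003,0.031,0,0,0,0]' 100
python3 -m inch '[0,-0.02,0,0,0,0, 0,-0.031,0,0,0,0, 0,-0.033,0,0,0,0, 0,-0.033,0,0,0,0, 0,0,0,0,0,0, 0,0,0,0,0,0, 0,0,0,0,0,0, 0,0.02,0,0,0,0, 0,0.03,0,0,0,0, 0,0.032,0,0,0,0]' 100
python3 -m inch '[0,-0.03,0,0,0,0, 0,-0.03,0,0,0,0, 0,-0.03,0,0,0,0, 0,-0.05,0,0,0,0, 0,-0.061,0,0,0,0, 0,-0.064,0,0,0,0, 0,-0.064,0,0,0,0, 0,-0.03,0,0,0,0, 0,-0.03,0,0,0,0, 0,-0.03,0,0,0,0]' 100
python3 - <<'E'
from h import *
s=arm.read_state();print(s["tcp_pos"],s["contact_force"])
snap("s10","scene",box=(180,130,330,250),f=5)
E
```

```text
clock: 21.95
tcp_pos: [0.55, 0.0009, 0.1806]
orientation: [1.23, 1.195, -1.214]
contact_force: [0.6, 0.7, -0.4]
grip_width: 0.0853
clock: 23.2
tcp_pos: [0.5798, 0.0004, 0.1804]
orientation: [1.227, 1.199, -1.217]
contact_force: [-5.1, 0.2, 3.8]
grip_width: 0.0857
clock: 24.45
tcp_pos: [0.5483, 0.0009, 0.1792]
orientation: [1.226, 1.201, -1.22]
contact_force: [-0.4, 0.3, 0.5]
grip_width: 0.0859
[0.54828307 0.00092136 0.17919579] [-0.43711893  0.2878247   0.54060927]
```

View pics/s10.png

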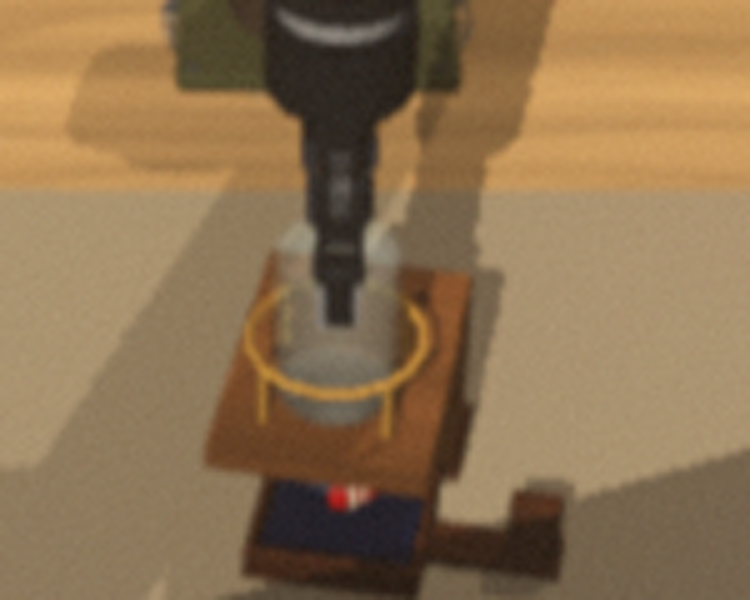

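The sweet now lies in the tray (crop 345,497) and the bottle stands straight. Next I lift off the bottle and go back to the tab.

```bash
python3 -m inch '[-0.02,0.001,0,0,0,0, -0.05,0.001,0,0,0,0, -0.09,0.001,0,0,0,0, -0.09,0.001,0,0,0,0, -0.09,0.001,0,0,0,0, -0.09,0.001,0,0,0,0, -0.09,0.001,0,0,0,0, -0.09,0.001,0,0,0,0, -0.09,0.001,0,0,0,0, -0.09,0.001,0,0,0,0]' 100
python3 - <<'E'
from h import *
x=np.array([0,0,-1.])
def down(yaw):
    y=np.array([np.cos(yaw),np.sin(yaw),0]);return Ro.from_matrix(np.stack([x,y,np.cross(x,y)],1))
s=arm.read_state();print(s["tcp_pos"],s["contact_force"])
for z in(.27,.1):print([a.round(4) for a in rel([.571,.111,z],down(-.19))])
snap("s11","scene",box=(180,130,330,250),f=5)
E
```

```text
clock: 25.75
tcp_pos: [0.549, 0.0007, 0.2693]
orientation: [1.226, 1.201, -1.22]
contact_force: [0.3, 0.1, -0.5]
grip_width: 0.0854
[0.54902451 0.00066703 0.26934399] [ 0.25069101  0.12686031 -0.5339599 ]
[array([-0.0003,  0.0199, -0.1107]), array([ 0.1716, -0.003 , -0.0018])]
[array([ 0.1697,  0.0196, -0.1102]), array([ 0.1716, -0.003 , -0.0018])]
```

View pics/s11.png

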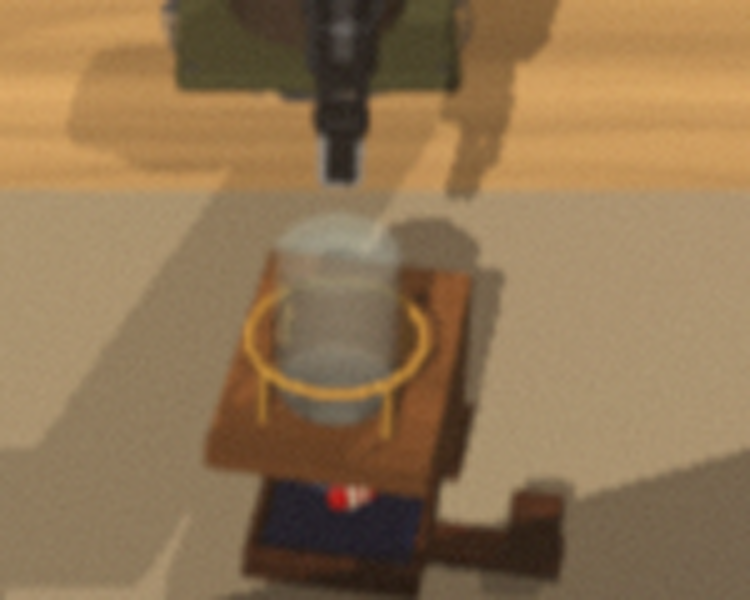

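The bottle is straight and the tab unmoved (540,525).

```bash
python3 -m inch '[0,0.005,-0.028,0.043,0,0, 0,0.01,-0.056,0.086,0,0, 0,0.015,-0.084,0.13,-0.001,-0.001, 0,0.0198,-0.1105,0.172,-0.003,-0.002, 0,0.0198,-0.1105,0.172,-0.003,-0.002, 0,0.0198,-0.1105,0.172,-0.003,-0.002, 0.05,0.0198,-0.1105,0.172,-0.003,-0.002, 0.1,0.0198,-0.1105,0.172,-0.003,-0.002, 0.15,0.0196,-0.1102,0.172,-0.003,-0.002, 0.17,0.0196,-0.1102,0.172,-0.003,-0.002]' 45
python3 - <<'E'
from h import *
x=np.array([0,0,-1.])
def down(yaw):
    y=np.array([np.cos(yaw),np.sin(yaw),0]);return Ro.from_matrix(np.stack([x,y,np.cross(x,y)],1))
s=arm.read_state();print(s["tcp_pos"],s["grip_width"])
print([a.round(4) for a in rel([.571,.111,.02],down(-.19))])
E
```

```text
clock: 27.05
tcp_pos: [0.5683, 0.1091, 0.0966]
orientation: [1.345, 1.115, -1.354]
contact_force: [0.2, 0.3, -0.7]
grip_width: 0.0383
[0.56834551 0.10914627 0.09662185] 0.038317383361087115
[array([ 0.0766,  0.0026, -0.0025]), array([-0.0017,  0.0025,  0.0051])]
```

```bash
python3 -m inch '[0,0.0026,-0.0025,0,0.002,0.005, 0.02,0.0026,-0.0025,0,0.002,0.005, 0.04,0.0026,-0.0025,0,0.002,0.005, 0.06,0.0026,-0.0025,0,0.002,0.005, 0.072,0.0026,-0.0025,0,0.002,0.005, 0.077,0.0026,-0.0025,0,0.002,0.005, 0.077,0.0026,-0.0025,0,0.002,0.005, 0.077,0.0026,-0.0025,0,0.002,0.005, 0.077,0.0026,-0.0025,0,0.002,0.005, 0.077,0.0026,-0.0025,0,0.002,0.005]' 45
python3 -m inch '[0,0,0,0,0,0, 0,0,0,0,0,0, 0,0,0,0,0,0, 0,0,0,0,0,0, 0,0,0,0,0,0, 0,0,0,0,0,0, 0,0,0,0,0,0, 0,0,0,0,0,0, 0,0,0,0,0,0, 0,0,0,0,0,0]' 0 30
```

```text
clock: 28.3
tcp_pos: [0.5712, 0.1111, 0.0199]
orientation: [1.349, 1.112, -1.349]
contact_force: [0.7, -0.6, 0.3]
grip_width: 0.0385
clock: 29.55
tcp_pos: [0.5713, 0.1111, 0.0202]
orientation: [1.349, 1.112, -1.348]
contact_force: [-1.2, -0.0, 5.1]
grip_width: 0.0159
```

```bash
python3 -m inch '[0,0,-0.006,0,0,0, 0,0,-0.02,0,0,0, 0,0,-0.04,0,0,0, 0,0,-0.06,0,0,0, 0,0,-0.08,0,0,0, 0,0,-0.1,0,0,0, 0,0,-0.12,0,0,0, 0,0,-0.138,0,0,0, 0,0,-0.15,0,0,0, 0,0,-0.155,0,0,0]' 0
python3 -m inch '[0,0,0,0,0,0, 0,0,0,0,0,0, 0,0,0,0,0,0, 0,0,0,0,0,0, 0,0,0,0,0,0, 0,0,0,0,0,0, -0.03,0,0,0,0,0, -0.07,0,0,0,0,0, -0.12,0,0,0,0,0, -0.17,0,0,0,0,0]' 45
python3 - <<'E'
from h import *
snap("t12",box=(150,140,310,260),f=5)
snap("s12","scene",box=(180,130,380,270),f=4)
E
```

```text
clock: 30.8
tcp_pos: [0.6006, 0.2623, 0.0202]
orientation: [1.347, 1.109, -1.35]
contact_force: [-1.7, -4.6, 3.2]
grip_width: 0.0153
clock: 32.05
tcp_pos: [0.6003, 0.2629, 0.1916]
orientation: [1.346, 1.109, -1.35]
contact_force: [0.2, 0.1, -0.2]
grip_width: 0.0382
```

View pics/t12.png

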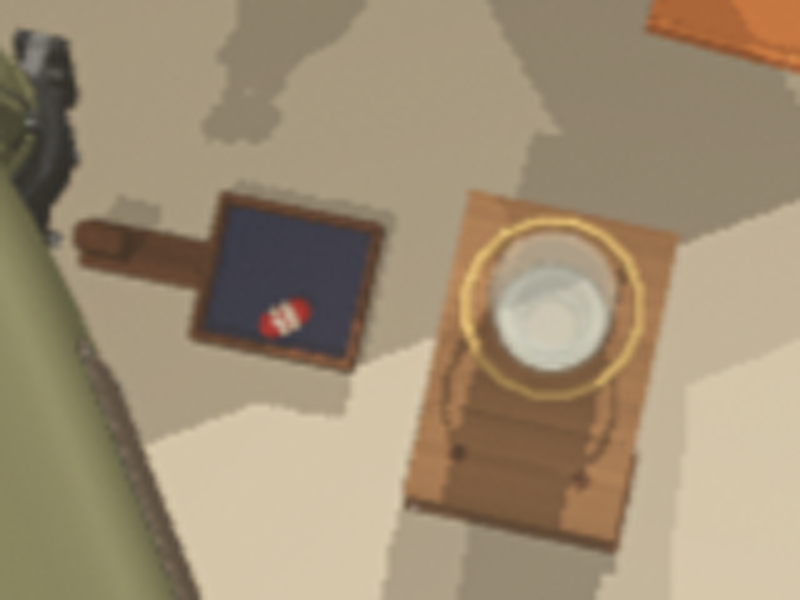

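View pics/s12.png

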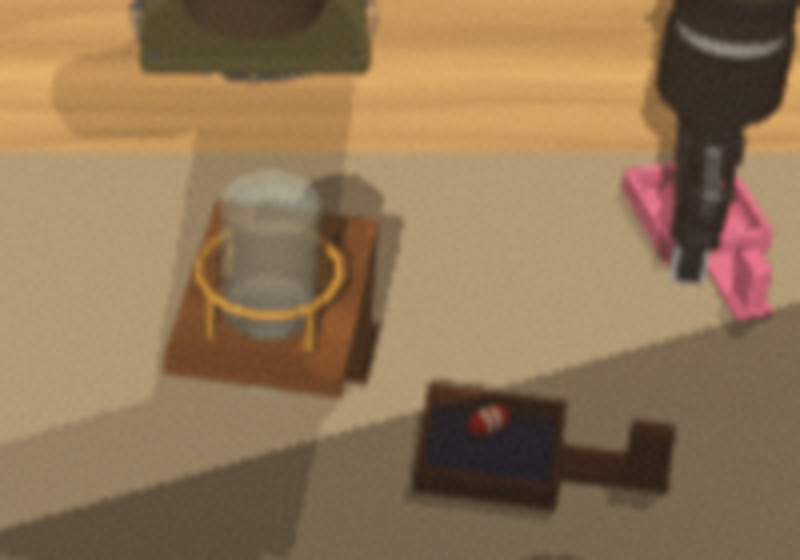

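Run:
```python
from h import *
c=np.mean([px("top",150+u/5,140+v/5,.022) for u,v in((224,190),(385,228),(352,372),(190,338))],0)
print(c,np.linalg.norm(c[:2]-[.551,-.001]),"sweet",px("top",150+285/5,140+318/5,.014))
p,_=eyes.camera("top");a=p[140:260,150:310];b=cv2.resize(cv2.imread("pics/t12.png"),(160,120),interpolation=cv2.INTER_AREA)
m=(a[...,2].astype(int)-a[...,1]>90);print("sweet px",np.argwhere(m[30:80,40:80]).mean(0));m=(b[...,2].astype(int)-b[...,1]>90);print(np.argwhere(m[30:80,40:80]).mean(0))
cv2.imwrite("pics/t13.png",p)
from cell import job_done
print(arm.read_state()["contact_force"])
```

```text
[0.58050709 0.15574408 0.022     ] 0.15949725572489 sweet [0.55985502 0.15769795 0.014     ]
sweet px [33.5 16.5]
[33.5 16.5]
[0.59730136 0.58644774 0.34742883]
```

View pics/t13.png

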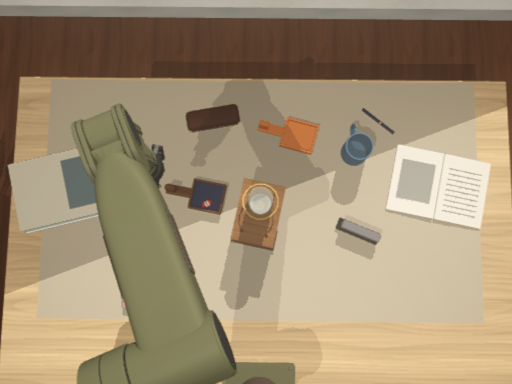

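The picture shows the tray with the sweet at (207,200), 159 mm from the hole. The bottle is straight at (260,203), and the mug, stapler and case are where they were.

```bash
python3 -c "
from cell import job_done
print(job_done())"
```

```text
the job is handed in; nothing more can be done
None
```

The job is done and handed in at about 32 s of the 67 s. The hand-in itself returns no verdict.

I slid the walnut tray under the neck by its tab and released it. Then I rocked the bottle along the sweet's length with the open fingers on either side of it. It took about eight leans before the sweet dropped. I then gripped the tab again, drew the tray out along the stand's open side and let go.

Last checks:
- **Tray:** its centre measured about 159 mm from the hole, against the 104 mm required.
- **Sweet:** it lay still in the tray, at the same pixels in two successive pictures, about 21 mm off the tray's centre.
- **Bottle:** it looked straight and seated in both camera views. I judged this by eye and did not measure its angle or offset.
- **Bystanders:** the mug, stapler and spectacle case looked to be where they started, also by eye.
- **Robot:** the gripper hung clear of everything, with under 1 N at the wrist.

None of these checks failed or disagreed with each other.

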